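# Refit the polishing drive's cover and set its safety switch

## Robot

A 6-joint arm with a two-finger parallel gripper is mounted at the origin on the work surface. World frame = base frame: x ahead of the robot, y to its left, z up, the work surface at z = 0. Lengths are in mm, angles in rad, forces in N, time in s.
With the tool pointing down it reaches from about 300 to 775 mm from the base axis. Payload 14.6 kg.
Tool frame: the origin (TCP) lies where the fingers leave the gripper's body, on its centre line; the fingertips stand 73 mm ahead of it and the grasp point (between the pads) lies 54 mm ahead of it; z points along the fingers, y is the line along which they close (so a half turn about z gives the same grasp; the last joint's range is limited). The gripper opens to 85 mm and grips with 20 to 120 N. Pads are 22 mm wide; open, the fingers measure 114 mm over their backs; the gripper's body (76 mm by 85 mm) begins 54 mm behind the grasp point. The pads swing forward as they close: fully open they stand 13 mm farther back than shut.
Start: joints at [1.139, 0.3, 1.521, -0, 1.321, -0.067], TCP at [196.216, 513.799, 303.881] pointing down, gripper open.
Joint ranges: [-3.03, 3.03], [-0.79, 2.21], [0.23, 2.52], [-1.04, 4.18], [0, 3.07], [-2.55, 2.55]. Speed limits (rad/s): [2.22, 2.22, 2.57, 3.14, 3.14, 3.14].

## Interface

Orientations are given as a unit quaternion [x, y, z, w].
In Python, from rig import sense, vision, ctrl, recognise, place_of gives the robot as it stands. The module is installed in compiled form; this text tells all that it offers.
- The arm moves only by the tool jog_arm, never from a script. Its argument "moves" is a list of rows, each a list of 6 numbers: the shift along the tool's x, y, z in m, then the turn, a rotation vector about the tool's x, y, z in rad. A call has 1 to 5 rows; each row shifts and turns the commanded pose from where the row before left it, along the tool's axes as they then stand; what a row does not reach is not made up. A row lasts 1/12 s, in which the tool goes at most 41.7 mm and 7.16 degrees, less where a joint would pass 70% of its speed; a pose out of reach is approached as far as the arm can. A call with a gripper value outside its range is refused whole. "claw" is the gripper's target within -1 to 1 (shut at 1, half-way at 0, fully open at -1), set as the call begins (left out, the last holds). The fingers move at their own pace and stop on an object; "force" is the grip in N (left out, the last holds). Time passes only in rows, so rows that do not move let the fingers close. It gives the time, the measured TCP pose, the force, the opening and the grip force at its end, in the units of the state.
- sense(): the state, without advancing time (a new reading comes with each control period).
- vision.capture(name): name is "side" or "top" or "wrist"; returns (picture, depth): 420x560x3 uint8, red, green, blue; 420x560 float32, mm along the optical axis (not along the pixel's ray), 0 where there is no reading.
- vision.calibration(name): a dict with "fov_y" (degrees; the focal length in pixels is half the picture's height over the tangent of half this angle, whatever the lens; pixels are square), "cx", "cy" (the principal point, pixels), "R" (3x3) and "t" (3): a world point X has camera coordinates R X + t. Camera axes: x right, y down, z forward; pixel columns grow to the right and rows downward; lengths in mm; the calibration is good to about 2 mm. The wrist camera is an equidistant fisheye: a pixel r from the principal point sees the ray r / f radians off the axis. A picture is of the moment at which its call begins: read the wrist's pose just before it. calibration takes no time and is no camera call; for the wrist camera it gives the pose at the moment of the call.
- ctrl.sign_off(): hands the job in; it is judged then, once.
Trained networks look in the newest picture that a camera, given by its name, has taken for a name from the list of things; names that differ only in an ending like _2 or _b are one class to them, and where a whole thing is asked for, a point or a joint stands for the part that bears it (a point fixed in the world has none). Each returns a list of dicts, best first, with "confidence" (0 to 1); they miss things now and then, are a little off and sometimes report something else, mostly with a low value. They report only what shows in the picture. A call takes as long as a camera call.
- recognise(camera, target): "uv" ([column, row] in pixels, amid what is visible of it).
- place_of(camera, target): "uv" ([column, row] in pixels: a listed point, or the origin of a listed thing).
The state is a dict: "clock": time; "joint_positions": joint angles; "qvel": joint speeds; "effort": joint torques, N m; "position": TCP position; "orientation": TCP orientation; "force": force on the tool from outside, world axes, zero at the start; "moment": the same for the moment, N m; "grip_width": opening from 0.0 (shut) to 1.0 (fully open); "finger_force": force on a finger pad.
Only numpy, scipy, OpenCV 4.12 (cv2) and the standard library are available. Lean on these libraries where they do the work, as an engineer would, in place of code of your own. Each camera call takes 0.05 s, during which the arm holds its last target. There are 200 camera calls.

## Task

The lift-off cover of the polishing drive lies on the bench and its roller lever safety switch has been loosened and backed off along its rail. Set the cover squarely and fully down on the drive's housing without dropping it, then slide the switch along its rail up to the cover until the roller lever just clicks, and no further: overtravel strains the lever. Leave the switch clicked against the cover, and leave the brass shade near the cover, the wrench and the bin where they are.

Things in the scene. Friction and masses are not known exactly. Their poses are not given: they have to be found in the camera images.
- drive: The polishing drive, fixed. Origin: centre of its housing's footprint, at bench level. Housing: open-topped grey steel box, 120 (x) by 150 (y) mm outside, flat rim 100 mm above the bench, outer edge bevelled 4 mm inward over the top 10 mm; gears inside, below the rim. Felt wheel and motor stick out up to 155 mm from the origin on the +x side, below the rim. The switch rail is on the -y side.
- rail_end (a point): Outer end of the aluminium switch rail, on its top, 22 mm above the bench, at drive x = 0, y = -235 mm. The rail is 30 mm wide and runs from here along the drive's +y to y = -80 mm, on a base plate 130 mm wide and 6 mm thick.
- cover: Loose lift-off cover, grey sheet steel, about 0.6 kg, 131 (x) by 161 (y) mm: flat top, 26 mm skirt all round that goes outside the housing with 2.5 mm play per side. Origin: centre, level with the skirt's lower edge. Fully down: origin 74 mm above the bench over the drive's origin, axes in line with the drive's (a half turn will do too). Starts lying on the bench on its skirt, long side within 0.6 rad of world y.
- cover_handle (a point): Middle of the black bow handle's bar, 70 mm above the cover's origin. The bar is 12 mm wide (cover x), 12 mm high, 102 mm long (cover y), with 34 mm free under it and a 12 mm square post 45 mm either side of the middle.
- bracket_back (a point): Centre of the flat back face of the switch's steel L-bracket: the face to push on. It looks to the drive's -y, away from the housing; 48 mm wide, from 22 to 74 mm above the bench; this point is 52 mm up, at drive x = 0. Ahead of it (drive +y): black switch body 26 mm wide, its front face 34 mm ahead; lever hinge 40 mm ahead, 38 mm above the bench.
- switch (a joint): Position of the switch and bracket along the rail (m): 0 at the outer end, grows towards the housing, at most 0.1; bracket_back is at drive y = -0.220 + value. Drags with about 6 N and stays where left. Starts at 0 to 0.05. With the cover on, the roller touches its skirt at about 0.076, clicks at about 0.086, is overtravelled at about 0.093 (each +-2.5 mm, by the cover's play).
- lever (a joint): Angle of the roller lever (rad): 0 at rest, leaning 0.30 forward to the housing; grows as the roller is pressed back towards the switch body against a light spring (about 1 N). Clicks at 0.19 and stays closed above; past 0.34, just beyond upright, it is strained. At the click the gap between switch body and cover skirt is 20 mm, at overtravel 13 mm.
- roller (a point): Centre of the grey roller (18 mm diameter, 12 mm wide) at the lever's upper end, 50 mm from the lever's hinge; about 86 mm above the bench.
- shade_a: Bystander: onion-shaped brass lamp shade, 116 mm diameter, 110 mm high, standing on this bench towards its right far side. Origin: centre of its underside.
- wrench: Bystander: steel wrench 160 mm long, lying flat left of the robot base. Origin: centre of its underside.
- bin: Bystander: open cardboard bin 110 by 170 by 60 mm with polishing bars, left of the drive. Origin: centre of its underside.

How it is judged (in metres and radians):
On the way, in this order (a step that is already met when the one before it is completed fails the run):
1. the cover is squarely and fully down on the housing and released (z of cover in the frame of drive between 0.071 and 0.077 m and x of cover in the frame of drive between -0.005 and 0.005 m and y of cover in the frame of drive between -0.005 and 0.005 m and angle between the x axis of cover and the x axis of drive, either way round below 0.06 rad and angle between cover's own z axis and vertical below 0.04 rad and contact force between the fingers and cover below 0.1 N), for 0.2 s.
2. with the cover down, the switch is slid up until its roller lever clicks, short of overtravel (z of cover in the frame of drive between 0.071 and 0.077 m and x of cover in the frame of drive between -0.005 and 0.005 m and y of cover in the frame of drive between -0.005 and 0.005 m and angle between the x axis of cover and the x axis of drive, either way round below 0.06 rad and angle between cover's own z axis and vertical below 0.04 rad and value of joint lever between 0.19 and 0.34 rad), for 0.2 s.
At the end, for the whole second after the job is handed in: The cover rests fully down on the housing (origin 71 to 77 mm above the bench, within 5 mm of centre in the drive's x and y, turned less than 0.06 rad, tilted less than 0.04 rad), released and still, and the roller lever is held clicked against it: lever angle between 0.19 and 0.34 rad (all of step 2 and contact force between the fingers and cover below 0.1 N and linear speed of cover below 0.01 m/s and angular speed of cover below 0.05 rad/s); the robot touches nothing.
It fails at once if the roller lever is overtravelled (above 0.34 rad) (value of joint lever above 0.34 rad).
It fails at once if the cover is dropped (falls free of the gripper faster than 0.6 m/s, about 18 mm) (contact force between the fingers and cover below 0.1 N and linear speed of cover above 0.6 m/s).
It fails at once if the brass shade, the wrench or the bin is moved more than 20 mm (distance of any of shade_a, wrench, bin from where it was at the start of the episode above 0.02 m).
It also fails if it takes over 59 s, if anything falls off the work surface, if the arm or the gripper's body presses on something with over 40 N, if the wrist force passes 120 N, or if a joint passes its speed limit or range.

## Working session

There is one attempt and no reset: what is moved stays moved. The work goes in short steps, Python scripts to look and compute and a tool call to move; the robot and the scene stay as the last step left them, time stands still between calls to the robot, and variables do not carry over. Pictures are saved under pics/ and viewed, at most 10 in all, crops included, and the job is handed in when it is done.

Besides the shell and the picture viewer there is one more tool, called after "Request:" as name(argument=value, ...), one argument or row to a line, values as JSON. jog_arm: Moves the arm, as the interface text tells. Its arguments: {"type":"object","properties":{"moves":{"type":"array"},"claw":{"type":"number"},"force":{"type":"number"}},"required":["moves"]}

```bash
mkdir -p pics; cat > h.py <<'E'
import numpy as np, cv2
from rig import sense, vision, ctrl, recognise, place_of
from scipy.spatial.transform import Rotation as Ro
def cap(n,save=None):
    c=vision.calibration(n); p,d=vision.capture(n)
    if save: cv2.imwrite('pics/'+save,p[:,:,::-1])
    return p,d,c
def ray(c,uv,n):
    f=210/np.tan(np.radians(c['fov_y'])/2); x=(uv[0]-c['cx'])/f; y=(uv[1]-c['cy'])/f
    if n=='wrist':
        r=np.hypot(x,y)+1e-9; v=np.array([x/r*np.sin(r),y/r*np.sin(r),np.cos(r)])
    else: v=np.array([x,y,1.])
    R=np.array(c['R']); return -R.T@np.array(c['t']), R.T@v
def atz(c,uv,n,z):
    o,v=ray(c,uv,n); return o+v*(z-o[2])/v[2]
def cloud(c,d):
    f=210/np.tan(np.radians(c['fov_y'])/2); v,u=np.mgrid[:d.shape[0],:d.shape[1]]
    P=np.stack([(u-c['cx'])/f*d,(v-c['cy'])/f*d,d],-1)
    W=(P-np.array(c['t']))@np.array(c['R']); W[d<=0]=np.nan; return W
E
python3 - <<'E'
from h import *
Z=dict(drive=0,rail_end=22,cover=0,cover_handle=70,bracket_back=52,roller=86,shade_a=0,wrench=0,bin=0)
for n in ('top','side'):
    p,d,c=cap(n,n+'0.png'); print(n,c['fov_y'],-np.array(c['R']).T@c['t'])
    np.savez(n+'0.npz',p=p,d=d)
    for k,z in Z.items():
        for r in place_of(n,k)[:2]: print(k,np.round(r['uv']),round(r['confidence'],2),atz(c,r['uv'],n,z).round())
s=sense();print(s)
E
```

```text
top 54.141548125137994 [ 295.71351203   44.10029034 1106.10249677]
drive [252. 182.] 0.8 [578. 138.   0.]
rail_end [332. 207.] 0.88 [506. -80.  22.]
rail_end [252. 180.] 0.67 [578. 136.  22.]
cover [430. 232.] 0.79 [ 448. -348.    0.]
cover [253. 178.] 0.5 [589. 135.   0.]
cover_handle [442. 231.] 0.64 [ 440. -353.   70.]
bracket_back [314. 200.] 0.9 [518. -30.  52.]
roller [294. 189.] 0.5 [540.  23.  86.]
shade_a [404. 137.] 0.78 [ 718. -286.    0.]
shade_a [125. 199.] 0.67 [524. 489.   0.]
wrench [207. 282.] 0.87 [303. 248.   0.]
bin [122. 198.] 0.58 [525. 495.   0.]
bin [430. 231.] 0.4 [ 450. -349.    0.]
side 51.235593099092455 [ 406.73630816 -600.93259477  877.11332502]
drive [305. 214.] 0.79 [579. 142.   0.]
drive [298. 231.] 0.3 [551.  86.   0.]
rail_end [284. 283.] 0.8 [495. -77.  22.]
cover [280. 410.] 0.82 [ 455. -343.    0.]
cover_handle [275. 401.] 0.63 [ 444. -347.   70.]
bracket_back [294. 256.] 0.59 [523. -26.  52.]
roller [298. 229.] 0.58 [537.  25.  86.]
roller [272. 402.] 0.32 [ 437. -354.   86.]
shade_a [410. 367.] 0.67 [ 728. -289.    0.]
shade_a [203. 191.] 0.29 [312. 253.   0.]
wrench [203. 188.] 0.76 [310. 263.   0.]
bin [270. 130.] 0.66 [522. 499.   0.]
{'clock': 1.0, 'joint_positions': array([ 1.13940168e+00,  2.99927874e-01,  1.52098677e+00, -1.09965551e-05,
        1.32072384e+00, -6.65835145e-02]), 'qvel': array([-0.00182823,  0.0001158 ,  0.00082603,  0.00047135, -0.00072228,
       -0.00027096]), 'effort': array([-1.38765321e-03, -5.43360901e+01, -3.61985707e+01, -9.61155047e-05,
        4.89136000e-04, -1.32693080e-05]), 'position': array([196.21824458, 513.80054374, 303.87088582]), 'orientation': array([ 1.81394418e-01,  9.83410425e-01, -2.35211911e-05, -4.83896860e-07]), 'force': array([ 0.50791742, -0.16235396,  0.34104431]), 'moment': array([ 0.0250435 , -0.03685144,  0.01390375]), 'finger_force': 0.0, 'grip_width': 0.9984405466701908}
```

```bash
cat > m.py <<'E'
from h import *
def rect(W,m):
    P=W[m][:,:2].astype(np.float32); (c,s,a)=cv2.minAreaRect(P); return np.round(c,1),np.round(s,1),round(a,2),len(P)
if __name__=='__main__':
  for n in ('top','side'):
    d=np.load(n+'0.npz')['d']; c=vision.calibration(n); W=cloud(c,d); X,Y,Z=W[...,0],W[...,1],W[...,2]
    nr=lambda x,y,r:np.hypot(X-x,Y-y)<r
    print(n,'rim',rect(W,nr(578,140,105)&(Z>94)&(Z<106)))
    print('covtop',rect(W,nr(450,-346,112)&(Z>20)&(Z<33)), 'zmed',np.nanmedian(Z[nr(450,-346,90)&(Z>15)&(Z<40)]))
    print('handle',rect(W,nr(450,-346,90)&(Z>66)&(Z<85)), np.nanmax(Z[nr(450,-346,90)]))
    print('bracket',rect(W,nr(520,-28,60)&(Z>55)&(Z<80)))
E
python3 m.py; python3 -c "
import cv2,numpy as np
a=cv2.imread('pics/top0.png');b=cv2.imread('pics/side0.png')
cv2.imwrite('pics/ab.png',np.hstack([a[60:360,80:480],b[100:,150:450][:300]]) if 0 else np.hstack([a[80:380,80:480],b[120:420,130:530]]))"
```

```text
top rim (array([579.5, 135.7]), array([148.7, 119.2]), 70.18, 891)
covtop (array([ 443.7, -350.6]), array([162.5, 133.3]), 67.14, 2653) zmed 29.98052944674765
handle (array([ 443.3, -350. ]), array([101.5,  12.8]), 67.27, 226) 80.74337793728441
bracket (array([533.3,  -9.1]), array([57.8, 46.3]), 54.05, 176)
side rim (array([583.5, 137. ]), array([151.9, 119.4]), 70.0, 826)
covtop (array([ 455.5, -328. ]), array([120.5, 130.9]), 67.23, 3187) zmed 30.71664043279044
handle (array([ 450.2, -340.4]), array([84.3, 12.1]), 67.14, 341) 80.39998067312521
bracket (array([533.8,  -3.1]), array([54.4, 47.7]), 67.17, 293)
```

View pics/ab.png

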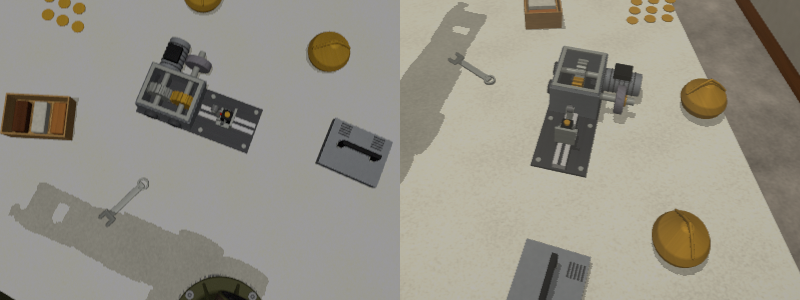

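```bash
cat > plan.py <<'E'
import sys
from h import *
def plan(tgt,yaw,vmax=.040,wmax=.12,vert=True):
    """rows to bring the TCP (mm) to tgt, tool down, tool x at yaw (deg)"""
    s=sense(); p=s['position']/1000; t=np.array(tgt)/1000
    R0=Ro.from_quat(s['orientation']); a=np.radians(yaw)
    R1=Ro.from_matrix(np.array([[np.cos(a),np.sin(a),0],[np.sin(a),-np.cos(a),0],[0,0,-1]]))
    rv=(R0.inv()*R1).as_rotvec()
    n=int(max(np.ceil(np.linalg.norm(t-p)/vmax),np.ceil(np.linalg.norm(rv)/wmax),1))
    R=R0; q=p.copy()
    print('from',(p*1000).round(1),'n',n,'rv',rv.round(3),'F',s['force'].round(1),'t',s['clock'],'j',s['joint_positions'].round(2))
    rows=[]
    for i in range(n):
        sh=R.inv().apply((p+(t-p)*(i+1)/n)-q).round(4 if i==n-1 else 3)
        w=(R.inv()*R0*Ro.from_rotvec(rv*(i+1)/n)).as_rotvec().round(3)
        q=q+R.apply(sh); R=R*Ro.from_rotvec(w); rows.append([float(x)+0 for x in (*sh,*w)])
    for i in range(0,n,5): print(rows[i:i+5])
if __name__=='__main__':
    a=list(map(float,sys.argv[1:])); plan(a[:3],a[3],*(a[4:5]))
E
python3 plan.py 443 -350 230 67.2
```

```text
from [196.2 513.8 303.9] n 23 rv [-0.     0.     1.604] F [ 0.5 -0.2  0.3] t 1.0 j [ 1.14  0.3   1.52 -0.    1.32 -0.07]
[[-0.023, -0.031, 0.003, 0.0, 0.0, 0.07], [-0.026, -0.03, 0.003, 0.0, 0.0, 0.069], [-0.028, -0.027, 0.004, 0.0, 0.0, 0.07], [-0.029, -0.026, 0.003, 0.0, 0.0, 0.07], [-0.031, -0.024, 0.003, 0.0, 0.0, 0.07]]
[[-0.033, -0.021, 0.003, 0.0, 0.0, 0.069], [-0.034, -0.019, 0.003, 0.0, 0.0, 0.07], [-0.035, -0.017, 0.004, 0.0, 0.0, 0.07], [-0.037, -0.014, 0.003, 0.0, 0.0, 0.07], [-0.037, -0.012, 0.003, 0.0, 0.0, 0.069]]
[[-0.038, -0.008, 0.003, 0.0, 0.0, 0.07], [-0.039, -0.007, 0.004, 0.0, 0.0, 0.07], [-0.038, -0.003, 0.003, 0.0, 0.0, 0.07], [-0.04, -0.001, 0.003, 0.0, 0.0, 0.069], [-0.039, 0.002, 0.003, 0.0, 0.0, 0.07]]
[[-0.038, 0.004, 0.003, 0.0, 0.0, 0.07], [-0.039, 0.008, 0.004, 0.0, 0.0, 0.07], [-0.037, 0.01, 0.003, 0.0, 0.0, 0.069], [-0.037, 0.012, 0.003, 0.0, 0.0, 0.07], [-0.036, 0.015, 0.003, 0.0, 0.0, 0.07]]
[[-0.035, 0.018, 0.003, 0.0, 0.0, 0.069], [-0.034, 0.02, 0.004, 0.0, 0.0, 0.07], [-0.032, 0.0222, 0.0029, 0.0, 0.0, 0.07]]
```

Request:
jog_arm(
  moves=[
    [-0.023, -0.031, 0.003, 0, 0, 0.07],
    [-0.026, -0.03, 0.003, 0, 0, 0.07],
    [-0.028, -0.027, 0.003, 0, 0, 0.07],
    [-0.029, -0.026, 0.003, 0, 0, 0.07],
    [-0.031, -0.024, 0.003, 0, 0, 0.07],
  ],
  claw=-1,
)

```text
clock: 1.42
position: [249.5, 324.2, 288.7]
orientation: [0.351, 0.936, 0.0, 0.0]
force: [1.6, 0.3, -0.2]
grip_width: 0.995
finger_force: 0.0
```

Request:
jog_arm(
  moves=[
    [-0.033, -0.021, 0.003, 0, 0, 0.07],
    [-0.034, -0.019, 0.003, 0, 0, 0.07],
    [-0.035, -0.017, 0.003, 0, 0, 0.07],
    [-0.037, -0.014, 0.003, 0, 0, 0.07],
    [-0.037, -0.012, 0.003, 0, 0, 0.07],
  ],
)

```text
clock: 1.83
position: [302.6, 136.1, 274.0]
orientation: [0.509, 0.861, 0.0, 0.0]
force: [1.3, 0.1, -0.2]
grip_width: 1.0
finger_force: 0.0
```

Request:
jog_arm(
  moves=[
    [-0.038, -0.008, 0.003, 0, 0, 0.07],
    [-0.039, -0.007, 0.003, 0, 0, 0.07],
    [-0.038, -0.003, 0.003, 0, 0, 0.07],
    [-0.04, -0.001, 0.003, 0, 0, 0.07],
    [-0.039, 0.002, 0.003, 0, 0, 0.07],
  ],
)

```text
clock: 2.25
position: [356.4, -52.4, 259.1]
orientation: [0.651, 0.759, 0.0, 0.001]
force: [1.6, 1.3, 1.0]
grip_width: 0.994
finger_force: 0.0
```

Request:
jog_arm(
  moves=[
    [-0.038, 0.004, 0.003, 0, 0, 0.07],
    [-0.039, 0.008, 0.003, 0, 0, 0.07],
    [-0.037, 0.01, 0.003, 0, 0, 0.07],
    [-0.037, 0.012, 0.003, 0, 0, 0.07],
    [-0.036, 0.015, 0.003, 0, 0, 0.07],
  ],
)

```text
clock: 2.67
position: [408.6, -239.5, 243.7]
orientation: [0.773, 0.634, 0.0, 0.0]
force: [1.4, 0.9, 0.2]
grip_width: 1.001
finger_force: 0.0
```

```bash
python3 plan.py 443.3 -350 190 67.2
```

```text
from [ 408.6 -239.5  243.7] n 4 rv [0.  0.  0.2] F [1.4 0.9 0.2] t 2.6667 j [-0.61  0.19  1.8   0.    1.15 -0.41]
[[-0.025, 0.014, 0.013, 0.0, 0.0, 0.05], [-0.025, 0.015, 0.014, 0.0, 0.0, 0.05], [-0.024, 0.017, 0.013, 0.0, 0.0, 0.05], [-0.0229, 0.0171, 0.0138, 0.0, 0.0, 0.05]]
```

Request:
jog_arm(
  moves=[
    [-0.025, 0.014, 0.013, 0, 0, 0.05],
    [-0.025, 0.015, 0.014, 0, 0, 0.05],
    [-0.024, 0.017, 0.013, 0, 0, 0.05],
    [-0.023, 0.017, 0.014, 0, 0, 0.05],
    [0, 0, 0, 0, 0, 0],
  ],
)

```text
clock: 3.08
position: [443.4, -350.9, 186.6]
orientation: [0.833, 0.553, -0.001, -0.001]
force: [-0.8, 0.1, 0.0]
grip_width: 0.999
finger_force: 0.0
```

```bash
python3 - <<'E'
from m import *
p,d,c=cap('top'); W=cloud(c,d);X,Y,Z=W[...,0],W[...,1],W[...,2]
p,d,cw=cap('wrist','w1.png')
for r in place_of('wrist','cover_handle')[:2]: print(np.round(r['uv']),r['confidence'],atz(cw,r['uv'],'wrist',70).round(1))
E
python3 plan.py 443.3 -350 124 67.2 0.033
```

```text
[285. 237.] 0.85 [ 447.2 -348.8   70. ]
from [ 443.5 -347.5  189.8] n 2 rv [-0.001 -0.     0.004] F [ 0.6  0.9 -0.1] t 3.2333 j [-0.73  0.45  1.6   0.    1.09 -0.34]
[[-0.001, 0.0, 0.033, 0.0, 0.0, 0.002], [-0.0014, 0.0008, 0.0328, -0.001, 0.0, 0.002]]
```

View pics/w1.png

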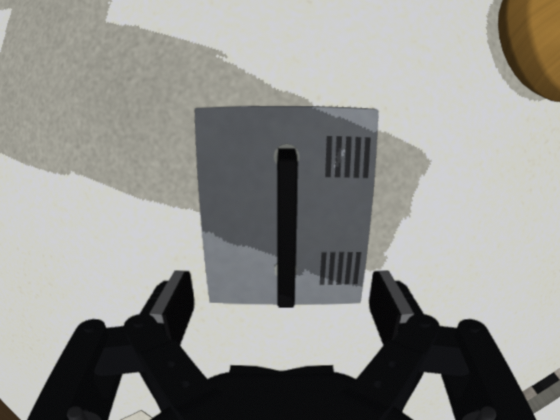

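The wrist view shows the handle bar upright at column 286, rows 148–307. It is parallel to and midway between the pads (columns 190 and 375). Next I descend and grip.

Request:
jog_arm(
  moves=[
    [-0.001, 0.001, 0.025, 0, 0, 0.003],
    [-0.001, 0.0, 0.025, 0, 0, 0],
    [0, 0, 0.016, 0, 0, 0],
    [0, 0, 0, 0, 0, 0],
    [0, 0, 0, 0, 0, 0],
  ],
)

```text
clock: 3.65
position: [444.0, -349.4, 124.7]
orientation: [0.832, 0.554, 0.0, 0.0]
force: [0.4, 0.3, 1.1]
grip_width: 1.006
finger_force: 0.0
```

Request:
jog_arm(
  moves=[
    [0, 0, 0, 0, 0, 0],
    [0, 0, 0, 0, 0, 0],
    [0, 0, 0, 0, 0, 0],
    [0, 0, 0, 0, 0, 0],
    [0, 0, 0, 0, 0, 0],
  ],
  claw=1,
  force=70,
)

```text
clock: 4.07
position: [443.9, -350.1, 124.4]
orientation: [0.833, 0.554, 0.0, 0.0]
force: [-0.3, -0.3, -0.1]
grip_width: 0.299
finger_force: 0.0
```

Request:
jog_arm(
  moves=[
    [0, 0, 0, 0, 0, 0],
    [0, 0, 0, 0, 0, 0],
    [0, 0, 0, 0, 0, 0],
    [0, 0, 0, 0, 0, 0],
    [0, 0, 0, 0, 0, 0],
  ],
)

```text
clock: 4.48
position: [444.0, -350.2, 124.5]
orientation: [0.833, 0.554, 0.0, 0.001]
force: [0.7, 0.1, 6.4]
grip_width: 0.125
finger_force: 69.2
```

Request:
jog_arm(
  moves=[
    [0, 0, -0.01, 0, 0, 0],
    [0, 0, -0.025, 0, 0, 0],
    [0, 0, -0.035, 0, 0, 0],
    [0, 0, -0.035, 0, 0, 0],
    [0, 0, -0.025, 0, 0, 0],
  ],
)

```text
clock: 4.9
position: [443.7, -349.9, 256.9]
orientation: [0.833, 0.554, 0.0, 0.001]
force: [-0.9, -0.5, -4.6]
grip_width: 0.126
finger_force: 68.9
```

```bash
python3 plan.py 580.5 136.2 258 70.1 0.034
```

```text
from [ 443.7 -349.9  256.9] n 15 rv [ 0.001  0.    -0.05 ] F [-0.9 -0.5 -4.6] t 4.9 j [-0.73  0.37  1.53 -0.    1.23 -0.34]
[[0.033, -0.004, 0.0, 0.0, 0.0, -0.003], [0.034, -0.004, 0.0, 0.0, 0.0, -0.004], [0.033, -0.004, 0.0, 0.0, 0.0, -0.003], [0.034, -0.004, 0.0, 0.0, 0.0, -0.003], [0.033, -0.003, 0.0, 0.0, 0.0, -0.004]]
[[0.034, -0.004, -0.001, 0.0, 0.0, -0.003], [0.033, -0.003, 0.0, 0.001, 0.0, -0.003], [0.034, -0.004, 0.0, 0.0, 0.0, -0.003], [0.033, -0.003, 0.0, 0.0, 0.0, -0.004], [0.034, -0.003, 0.0, 0.0, 0.0, -0.003]]
[[0.033, -0.003, 0.0, 0.0, 0.0, -0.003], [0.034, -0.003, 0.0, 0.0, 0.0, -0.004], [0.033, -0.003, 0.0, 0.0, 0.0, -0.003], [0.034, -0.003, 0.0, 0.0, 0.0, -0.003], [0.0334, -0.0022, -0.0003, 0.0, 0.0, -0.004]]
```

Request:
jog_arm(
  moves=[
    [0.015, -0.002, 0, 0, 0, 0],
    [0.033, -0.004, 0, 0, 0, -0.003],
    [0.033, -0.004, 0, 0, 0, -0.004],
    [0.034, -0.004, 0, 0, 0, -0.003],
    [0.033, -0.004, 0, 0, 0, -0.003],
  ],
)

```text
clock: 5.32
position: [483.4, -204.2, 252.9]
orientation: [0.829, 0.559, -0.001, -0.001]
force: [0.9, -0.1, -4.6]
grip_width: 0.126
finger_force: 68.8
```

Request:
jog_arm(
  moves=[
    [0.034, -0.004, 0, 0, 0, -0.003],
    [0.033, -0.003, 0, 0, 0, -0.003],
    [0.034, -0.004, 0, 0, 0, -0.003],
    [0.033, -0.003, 0, 0, 0, -0.004],
    [0.034, -0.003, 0, 0, 0, -0.003],
  ],
)

```text
clock: 5.73
position: [529.4, -41.8, 253.0]
orientation: [0.824, 0.566, -0.001, -0.001]
force: [0.6, -0.3, -5.1]
grip_width: 0.124
finger_force: 68.8
```

Request:
jog_arm(
  moves=[
    [0.033, -0.003, 0, 0, 0, -0.003],
    [0.034, -0.003, 0, 0, 0, -0.004],
    [0.033, -0.003, 0, 0, 0, -0.003],
    [0.034, -0.003, 0, 0, 0, -0.003],
    [0.033, -0.002, 0, 0, 0, -0.004],
  ],
)

```text
clock: 6.15
position: [575.3, 119.4, 252.8]
orientation: [0.82, 0.573, -0.001, -0.001]
force: [1.0, -0.5, -5.1]
grip_width: 0.121
finger_force: 68.8
```

```bash
python3 plan.py 580.5 136.2 240 70.1 0.03
```

```text
from [575.3 119.4 252.8] n 1 rv [-0.002  0.001 -0.003] F [ 1.  -0.5 -5.1] t 6.15 j [0.14 0.43 1.47 0.   1.25 0.49]
[[0.0176, -0.0008, 0.0128, -0.002, 0.001, -0.003]]
```

Request:
jog_arm(
  moves=[
    [0.017, -0.001, 0.008, -0.002, 0.001, -0.003],
    [0, 0, 0.008, 0, 0, 0],
    [0, 0, 0, 0, 0, 0],
    [0, 0, 0, 0, 0, 0],
    [0, 0, 0, 0, 0, 0],
  ],
)

```text
clock: 6.57
position: [580.6, 132.8, 237.9]
orientation: [0.819, 0.574, 0.001, 0.0]
force: [-0.3, 0.1, -5.4]
grip_width: 0.121
finger_force: 68.8
```

```bash
python3 - <<'E'
from m import *
s=sense(); print(s['position'].round(1),np.degrees(2*np.arctan2(s['orientation'][1],s['orientation'][0])))
zc=s['position'][2]-124.5
for n in ('top','side'):
    p,d,c=cap(n,n+'2.png'); W=cloud(c,d);X,Y,Z=W[...,0],W[...,1],W[...,2]
    nr=np.hypot(X-580,Y-136)<115
    print(n,zc,'covtop',rect(W,nr&(abs(Z-zc-30)<6)),'rim',rect(W,nr&(Z>90)&(Z<104)))
a=cv2.imread('pics/side2.png')[120:300,220:400]
b=cv2.imread('pics/top2.png')[100:280,160:340]
cv2.imwrite('pics/c2.png',np.hstack([cv2.resize(x,(400,400),interpolation=cv2.INTER_CUBIC) for x in (a,b)]))
E
```

```text
[580.6 132.8 237.9] 70.00744525862311
top 113.42060853704223 covtop (array([616.5, 113. ]), array([161.6,  66.7]), 61.14, 243) rim (array([543.3,  28.6]), array([2.3, 5.5]), 63.74, 4)
side 113.42060853704223 covtop (array([581.6, 133.2]), array([162.9, 130.5]), 69.79, 2209) rim (array([599.8,  70.8]), array([184.2,  73.7]), 9.08, 219)
```

View pics/c2.png

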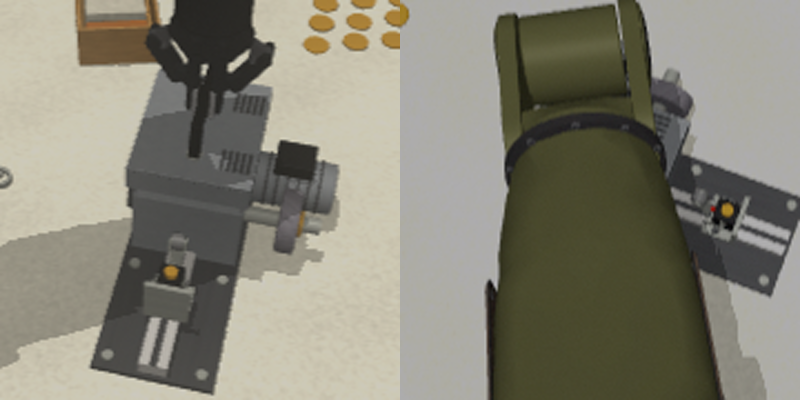

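The side view shows the cover level over the housing, left edge nearly coincident (columns 128 and 135). It needs about 4 mm more along drive +y. I'll shift it, then lower slowly.

Request:
jog_arm(
  moves=[
    [0.004, -0.001, 0.004, 0, 0, 0],
    [0, 0, 0.005, 0, 0, 0],
    [0, 0, 0.004, 0, 0, 0],
    [0, 0, 0.003, 0, 0, 0],
    [0, 0, 0, 0, 0, 0],
  ],
)

```text
clock: 7.08
position: [581.0, 137.5, 220.9]
orientation: [0.819, 0.574, 0.0, 0.0]
force: [-1.0, 0.0, -4.6]
grip_width: 0.121
finger_force: 68.8
```

Request:
jog_arm(
  moves=[
    [0, 0, 0.002, 0, 0, 0],
    [0, 0, 0.002, 0, 0, 0],
    [0, 0, 0.002, 0, 0, 0],
    [0, 0, 0, 0, 0, 0],
  ],
)

```text
clock: 7.42
position: [581.2, 137.6, 215.4]
orientation: [0.819, 0.574, 0.001, 0.0]
force: [-0.0, 1.1, -5.5]
grip_width: 0.122
finger_force: 68.8
```

Request:
jog_arm(
  moves=[
    [0, 0, 0.003, 0, 0, 0],
    [0, 0, 0.003, 0, 0, 0],
    [0, 0, 0.003, 0, 0, 0],
    [0, 0, 0.002, 0, 0, 0],
    [0, 0, 0, 0, 0, 0],
  ],
)

```text
clock: 7.83
position: [581.1, 137.6, 204.2]
orientation: [0.819, 0.574, 0.001, 0.0]
force: [0.1, -0.5, -5.8]
grip_width: 0.12
finger_force: 68.8
```

Request:
jog_arm(
  moves=[
    [0, 0, 0.002, 0, 0, 0],
    [0, 0, 0.002, 0, 0, 0],
    [0, 0, 0.001, 0, 0, 0],
    [0, 0, 0, 0, 0, 0],
  ],
)

```text
clock: 8.17
position: [581.3, 137.6, 199.6]
orientation: [0.819, 0.574, 0.001, 0.0]
force: [-0.4, 0.8, -4.7]
grip_width: 0.13
finger_force: 68.9
```

Request:
jog_arm(
  moves=[
    [0, 0, 0.001, 0, 0, 0],
    [0, 0, 0.0007, 0, 0, 0],
    [0, 0, 0, 0, 0, 0],
  ],
)

```text
clock: 8.42
position: [581.4, 137.7, 198.5]
orientation: [0.819, 0.574, 0.001, 0.001]
force: [-1.4, -1.0, -1.2]
grip_width: 0.126
finger_force: 69.2
```

Request:
jog_arm(
  moves=[
    [0, 0, 0.0007, 0, 0, 0],
    [0, 0, 0, 0, 0, 0],
  ],
)

```text
clock: 8.58
position: [581.4, 137.7, 198.5]
orientation: [0.819, 0.574, 0.001, 0.001]
force: [-6.4, -2.6, 5.2]
grip_width: 0.122
finger_force: 70.3
```

Request:
jog_arm(
  moves=[
    [0, 0, 0, 0, 0, 0],
    [0, 0, 0, 0, 0, 0],
    [0, 0, 0, 0, 0, 0],
    [0, 0, 0, 0, 0, 0],
    [0, 0, 0, 0, 0, 0],
  ],
  claw=-1,
)

```text
clock: 9.0
position: [581.4, 137.7, 197.5]
orientation: [0.819, 0.574, 0.001, 0.001]
force: [0.6, -0.3, -0.7]
grip_width: 0.824
finger_force: 0.0
```

Request:
jog_arm(
  moves=[
    [0, 0, 0, 0, 0, 0],
    [0, 0, 0, 0, 0, 0],
    [0, 0, -0.02, 0, 0, 0],
    [0, 0, -0.035, 0, 0, 0],
    [0, 0, -0.035, 0, 0, 0],
  ],
)

```text
clock: 9.42
position: [580.7, 137.6, 287.8]
orientation: [0.819, 0.574, -0.0, 0.0]
force: [0.9, 0.7, 0.6]
grip_width: 0.997
finger_force: 0.0
```

Request:
jog_arm(
  moves=[
    [-0.035, 0, -0.01, 0, 0, 0],
    [-0.035, 0, 0, 0, 0, 0],
    [-0.04, 0, 0, 0, 0, 0],
    [-0.04, 0, 0, 0, 0, 0],
    [-0.04, 0, 0, 0, 0, 0],
  ],
  claw=1,
)

```text
clock: 9.83
position: [515.3, -42.4, 297.4]
orientation: [0.819, 0.574, 0.001, 0.001]
force: [1.1, -0.7, 0.5]
grip_width: 0.299
finger_force: 0.0
```

```bash
python3 plan.py 503 -78.5 240 70.05 0.03; python3 - <<'E'
from m import *
p,d,c=cap('wrist','w3.png'); np.savez('w3.npz',d=d)
for k,z in (('bracket_back',52),('roller',86),('cover_handle',144),('rail_end',22)):
    for r in place_of('wrist',k)[:1]:
        P=atz(c,r['uv'],'wrist',z); print(k,np.round(r['uv']),round(r['confidence'],2),P.round(1),'drive xy',((P[0]-581)*.940-(P[1]-137)*.341).round(1),((P[0]-581)*.341+(P[1]-137)*.940).round(1))
E
```

```text
from [515.3 -42.4 297.4] n 3 rv [ 0.002 -0.001  0.001] F [ 1.1 -0.7  0.5] t 9.8333 j [-0.15  0.23  1.62  0.    1.28  0.19]
[[-0.013, 0.0, 0.019, 0.001, 0.0, 0.0], [-0.012, 0.0, 0.019, 0.001, -0.001, 0.0], [-0.0132, 0.0006, 0.0194, 0.0, 0.0, 0.001]]
bracket_back [281. 172.] 0.82 [522.4 -28.4  52. ] drive xy 1.3 -175.4
roller [282. 116.] 0.9 [542.4  24.5  86. ] drive xy 2.1 -118.9
rail_end [284. 218.] 0.85 [505.2 -84.2  22. ] drive xy 4.2 -233.7
```

View pics/w3.png

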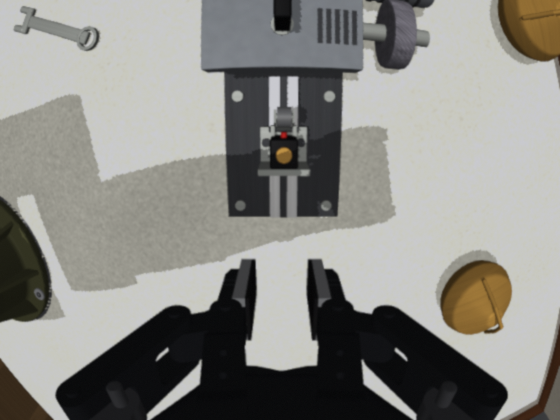

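The wrist view shows the cover edge square to the base plate (row 70), the bracket at (282,172) and the roller at (283,116). The bracket is at drive y ≈ -175. I'll go down behind it with the fingers shut.

Request:
jog_arm(
  moves=[
    [-0.015, 0, 0.03, 0.001, 0, 0],
    [-0.012, 0, 0.035, 0.001, 0, 0],
    [-0.012, 0.001, 0.035, 0, 0, 0.001],
    [0, 0, 0.035, 0, 0, 0],
    [0, 0, 0.035, 0, 0, 0],
  ],
  claw=1,
)

```text
clock: 10.5
position: [504.3, -77.0, 125.7]
orientation: [0.819, 0.574, 0.001, -0.0]
force: [0.2, -0.4, -0.2]
grip_width: -0.002
finger_force: 0.0
```

```bash
cat > w.py <<'E'
from h import *
s=sense(); p=s['position']; u=np.array([.341,.940]); e=p[:2]-np.array([581.4,137.7])
print('p',p.round(1),'along',(e@u).round(1),'lat',(e@[.940,-.341]).round(1),'F along',(s['force'][:2]@u).round(2),'t',s['clock'],'grip',s['grip_width'])
E
python3 w.py
```

```text
p [504.3 -77.  125.7] along -228.1 lat 0.7 F along -0.34 t 10.5 grip -0.002344809667238923
```

Request:
jog_arm(
  moves=[
    [0.01, 0, 0.009, 0, 0, 0],
    [0.012, 0, 0, 0, 0, 0],
    [0.007, 0, 0, 0, 0, 0],
    [0.003, 0, 0, 0, 0, 0],
    [0, 0, 0, 0, 0, 0],
  ],
)

```text
clock: 10.92
position: [516.2, -46.5, 120.2]
orientation: [0.819, 0.574, 0.002, 0.001]
force: [-0.1, 0.2, 0.8]
grip_width: 0.002
finger_force: 0.0
```

Request:
jog_arm(
  moves=[
    [0.002, 0, 0, 0, 0, 0],
    [0.002, 0, 0, 0, 0, 0],
    [0.002, 0, 0, 0, 0, 0],
  ],
)

```text
clock: 11.17
position: [517.3, -42.2, 118.9]
orientation: [0.819, 0.573, 0.001, 0.0]
force: [0.8, 0.3, 0.2]
grip_width: 0.001
finger_force: 0.0
```

Request:
jog_arm(
  moves=[
    [0.002, 0, 0, 0, 0, 0],
    [0.002, 0, 0, 0, 0, 0],
  ],
)

```text
clock: 11.33
position: [518.5, -38.3, 118.5]
orientation: [0.819, 0.573, 0.0, -0.0]
force: [0.9, -0.1, -0.1]
grip_width: -0.003
finger_force: 0.0
```

Request:
jog_arm(
  moves=[
    [0.002, 0, 0, 0, 0, 0],
    [0.002, 0, 0, 0, 0, 0],
  ],
)

```text
clock: 11.5
position: [519.8, -34.9, 118.4]
orientation: [0.819, 0.574, 0.0, -0.0]
force: [-3.5, -5.8, 2.4]
grip_width: -0.001
finger_force: 3.2
```

```bash
python3 w.py
```

```text
p [519.8 -34.9 118.4] along -183.3 lat 1.0 F along -6.68 t 11.5 grip -0.0014501189378209316
```

Request:
jog_arm(
  moves=[
    [0.005, 0, 0, 0, 0, 0],
    [0.006, 0, 0, 0, 0, 0],
    [0.006, 0, 0, 0, 0, 0],
    [0.005, 0, 0, 0, 0, 0],
    [0, 0, 0, 0, 0, 0],
  ],
)

```text
clock: 11.92
position: [527.5, -13.6, 118.3]
orientation: [0.819, 0.574, 0.0, -0.0]
force: [0.0, 0.1, -0.4]
grip_width: 0.001
finger_force: 0.0
```

Request:
jog_arm(
  moves=[
    [0.004, 0, 0, 0, 0, 0],
    [0.004, 0, 0, 0, 0, 0],
    [0, 0, 0, 0, 0, 0],
  ],
)

```text
clock: 12.17
position: [530.1, -6.4, 118.3]
orientation: [0.819, 0.574, 0.0, -0.0]
force: [-0.4, 0.0, 0.2]
grip_width: 0.003
finger_force: 0.2
```

```bash
python3 w.py; cat > m2.py <<'E'
from h import *
import sys
p,d,c=cap('wrist'); f=lambda P:(((P[:2]-np.array([581.4,137.7]))@[.940,-.341]).round(1),((P[:2]-np.array([581.4,137.7]))@[.341,.940]).round(1))
for k,z in (('bracket_back',52),('roller',86)):
    for r in place_of('wrist',k)[:1]: print(k,np.round(r['uv']),round(r['confidence'],2),f(atz(c,r['uv'],'wrist',z)))
cv2.imwrite('pics/'+sys.argv[1],cv2.resize(p[20:230,180:400,::-1],None,fx=2.7,fy=2.7,interpolation=cv2.INTER_CUBIC))
cv2.imwrite('pics/full.png',p[:,:,::-1])
# candidate skirt lower edge (z 104 top front edge) at rows in column of centre
for row in range(30,230,10): print(row,f(atz(c,(284,row),'wrist',104))[1],f(atz(c,(284,row),'wrist',74))[1],end=' | ')
E
python3 m2.py w4.png
```

```text
p [530.1  -6.4 118.3] along -152.9 lat 0.9 F along -0.11 t 12.1667 grip 0.00319899470691628
bracket_back [280. 263.] 0.91 (np.float64(1.8), np.float64(-142.0))
roller [282. 160.] 0.71 (np.float64(2.7), np.float64(-87.6))
30 -50.5 -43.6 | 40 -53.2 -47.3 | 50 -55.9 -50.9 | 60 -58.5 -54.5 | 70 -61.1 -58.0 | 80 -63.7 -61.5 | 90 -66.2 -65.0 | 100 -68.8 -68.5 | 110 -71.4 -72.0 | 120 -73.9 -75.5 | 130 -76.5 -79.0 | 140 -79.1 -82.5 | 150 -81.7 -86.0 | 160 -84.3 -89.6 | 170 -87.0 -93.2 | 180 -89.7 -96.9 | 190 -92.4 -100.6 | 200 -95.2 -104.4 | 210 -98.0 -108.2 | 220 -100.9 -112.2 |
```

View pics/w4.png

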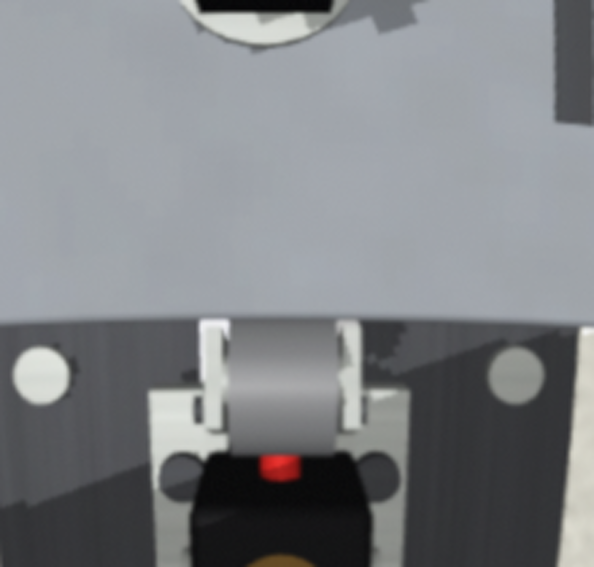

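The crop shows the skirt edge at picture row 138 and the roller touching it, in front of the switch body (edge at row 188). The bracket is at -142 and the gap about 28 mm, so it has roughly 11.5 mm to go.

Request:
jog_arm(
  moves=[
    [0.003, 0, 0, 0, 0, 0],
    [0.003, 0, 0, 0, 0, 0],
    [0.002, 0, 0, 0, 0, 0],
    [0, 0, 0, 0, 0, 0],
    [0, 0, 0, 0, 0, 0],
  ],
)

```text
clock: 12.73
position: [532.8, 0.9, 118.3]
orientation: [0.819, 0.574, 0.0, -0.0]
force: [-1.8, -4.0, 0.4]
grip_width: -0.001
finger_force: 2.0
```

```bash
python3 w.py; python3 m2.py w5.png|head -2
```

```text
p [532.8   0.9 118.3] along -145.1 lat 0.9 F along -4.4 t 12.7333 grip -0.0011456574611742982
bracket_back [280. 262.] 0.68 (np.float64(1.6), np.float64(-133.7))
roller [283. 182.] 0.6 (np.float64(2.7), np.float64(-86.9))
```

View pics/w5.png

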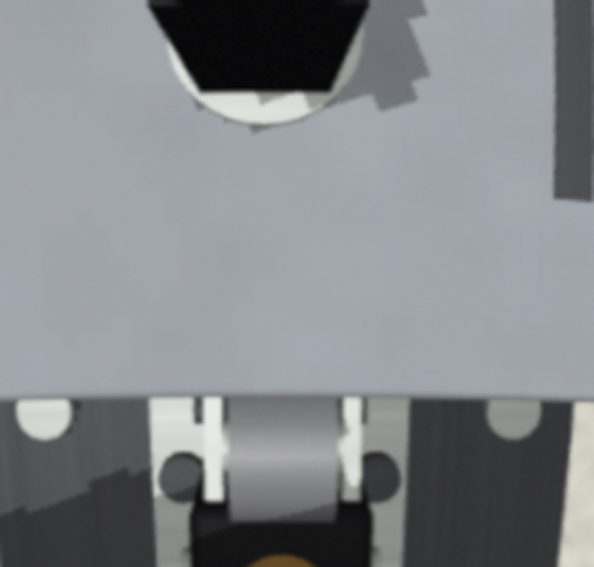

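The roller is now pressed back about 9.5 mm from rest, its rear edge moving from crop row 455 to 520 over the body. That is right at the click. I'll go 3 mm more, to mid-window.

Request:
jog_arm(
  moves=[
    [0.0015, 0, 0, 0, 0, 0],
    [0.0015, 0, 0, 0, 0, 0],
    [0, 0, 0, 0, 0, 0],
    [0, 0, 0, 0, 0, 0],
    [0, 0, 0, 0, 0, 0],
  ],
)

```text
clock: 13.3
position: [533.8, 3.7, 118.3]
orientation: [0.819, 0.574, 0.0, -0.0]
force: [-1.5, -3.5, 1.6]
grip_width: -0.002
finger_force: 2.6
```

```bash
python3 w.py; python3 m2.py w6.png|head -2
```

```text
p [533.8   3.7 118.3] along -142.2 lat 0.9 F along -3.82 t 13.3 grip -0.0023407654286732985
bracket_back [283. 262.] 0.77 (np.float64(2.9), np.float64(-130.5))
roller [287. 193.] 0.66 (np.float64(4.0), np.float64(-87.7))
```

View pics/w6.png

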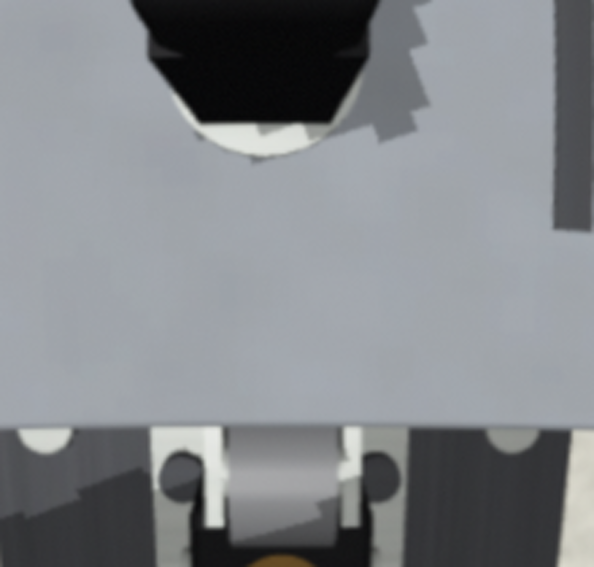

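The roller rear edge is now at row 545 and the skirt edge at row 424. The roller is about 12.5–13 mm pressed, lever ≈ 0.25, mid-window. Backing off.

Request:
jog_arm(
  moves=[
    [-0.005, 0, 0, 0, 0, 0],
    [-0.015, 0, 0, 0, 0, 0],
    [-0.025, 0, 0, 0, 0, 0],
    [-0.025, 0, -0.01, 0, 0, 0],
    [0, 0, -0.03, 0, 0, 0],
  ],
)

```text
clock: 13.87
position: [507.4, -64.4, 155.4]
orientation: [0.82, 0.573, -0.002, -0.003]
force: [0.1, 0.6, -0.7]
grip_width: -0.002
finger_force: 0.0
```

Request:
jog_arm(
  moves=[
    [0, 0, -0.035, 0, 0, 0],
    [0, 0, -0.035, 0, 0, 0],
    [0, 0, -0.02, 0, 0, 0],
    [0, 0, 0, 0, 0, 0],
    [0, 0, 0, 0, 0, 0],
  ],
)

```text
clock: 14.28
position: [510.0, -62.0, 249.1]
orientation: [0.819, 0.574, 0.001, 0.0]
force: [-0.3, -0.2, -0.6]
grip_width: 0.002
finger_force: 0.0
```

```bash
python3 w.py; python3 - <<'E'
from m import *
p,d,c=cap('side'); W=cloud(c,d);X,Y,Z=W[...,0],W[...,1],W[...,2]
m=(np.hypot(X-581,Y-137)<115)&(abs(Z-104)<6)
print(rect(W,m),np.nanmedian(Z[m]))
A=np.c_[W[m][:,:2]-[581,137],np.ones(m.sum())]; print('tilt',np.linalg.lstsq(A,W[m][:,2],rcond=None)[0])
E
python3 m2.py w7.png|head -2
```

```text
p [510.  -62.  249.1] along -212.1 lat 1.0 F along -0.24 t 14.2833 grip 0.0021405429387694047
(array([614.9, 123.9]), array([173.,  61.]), 69.29, 751) 105.20945264949839
tilt [5.97615090e-04 2.05685375e-03 1.05209515e+02]
bracket_back [283. 104.] 0.69 (np.float64(3.7), np.float64(-129.4))
roller [281.  44.] 0.67 (np.float64(1.9), np.float64(-85.8))
```

View pics/w7.png

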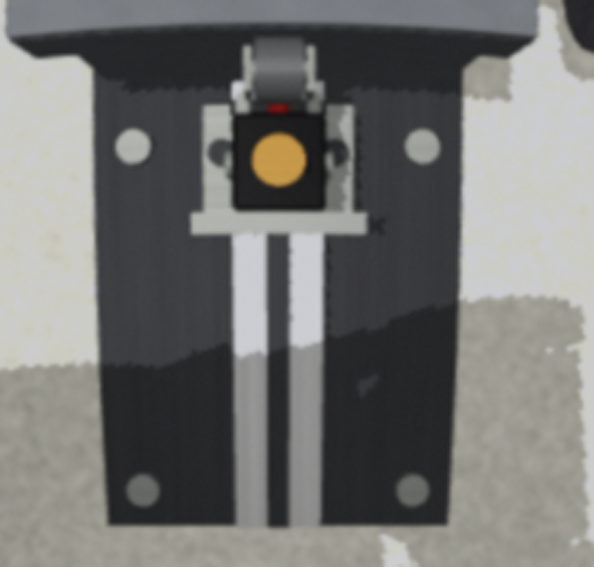

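The cover is down and level. The switch stayed put with its roller against the skirt (centre near crop (278,70)), and the gripper is clear.

```bash
python3 -c "
from rig import ctrl
print(ctrl.sign_off())"
```

```text
the job is handed in; nothing more can be done
None
```

I set the cover down level on the housing and slid the switch up to it. By camera the lever is at about 0.25 rad, between the click (0.19) and strain (0.34). I handed the job in at about 14.5 s and got no verdict back.

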